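Load a specimen onto the fragile glass stage

ROBOT

A 6-joint arm with a two-finger parallel gripper is mounted at the origin on the work surface. World frame = base frame: x ahead of the robot, y to its left, z up, the work surface at z = 0. Lengths are in m, angles in degrees, forces in N, time in s.
With the tool pointing down it reaches from about 0.35 to 0.775 m from the base axis. Payload 5.5 kg.
Tool frame: the origin (TCP) lies at the very end of the fingers, on their centre line; the grasp point (between the pads) lies 19 mm behind it; z points along the fingers, y is the direction in which the jaws open and shut (so a half turn about z gives the same grasp; the last joint's range is limited). The gripper opens to 85 mm and grips with 20 to 120 N. Pads are 22 mm wide; open, the fingers measure 114 mm over their backs; the gripper's body (76 mm by 85 mm) begins 54 mm behind the grasp point. The pads swing forward as they close: fully open they stand 13 mm farther back than shut.
Start: joints at [56.402, 17.945, 2.641, 74.691, 0, 82.002], TCP at [0.248, 0.519, 0.231] pointing down, gripper open.
Joint ranges: [-158.12, 158.12], [-49.38, 96.58], [-58.88, 72.47], [-126.05, 133.96], [-84.25, 85.87], [-180, 180]. Speed limits (degrees/s): [147.25, 147.25, 180, 180, 180, 180].

INTERFACE

Orientations are given as a 3x3 rotation matrix whose columns are the frame's x, y, z axes.
In Python, from plant import robot gives the robot as it stands.
- The arm moves only by the shell command python3 -m handwheel 'ROWS' [OPENING] [FORCE]. ROWS is JSON, a list of rows, each a list of 2 entries, a list of its own where there are three numbers: the shift along the tool's x, y, z in m, then the turn, a rotation vector about the tool's x, y, z in degrees. A call has exactly 10 rows; each row is the pose to reach, as a shift and turn from the pose commanded when the call began, along the tool's axes at that moment; what a row does not reach only later rows make up. A row lasts 1/10 s, in which the tool goes at most 50 mm and 8.59 degrees, less where a joint would pass 70% of its speed; a pose out of reach is approached as far as the arm can. A call with a gripper value outside its range is refused whole. OPENING is the closure, from -1 (fully open) to 1 (shut), so that 0 is half open, set as the call begins (- or left out, the last holds). The fingers move at their own pace and stop on an object; FORCE is the grip in N (left out, the last holds). Time passes only in rows, so rows that repeat a pose let the fingers close, or fill a call up. It gives the time, the measured TCP pose, the force and the opening at its end, in the units of the state.
- robot.read_state(): the state, without advancing time (a new reading comes with each control period).
- robot.get_image(name): name is "scene" or "side" or "wrist"; returns the picture (420x560x3 uint8, red, green, blue); there is no depth.
- robot.camera_model(name): a dict with "mtx" (3x3 intrinsics, pixels), "position" and "orientation" of the camera in the world. Camera axes: x right, y down, z forward; pixel columns grow to the right and rows downward; lengths in m; the calibration is good to about 2 mm. A picture is of the moment at which its call begins: read the wrist's pose just before it. camera_model takes no time and is no camera call; for the wrist camera it gives the pose at the moment of the call.
- robot.close_job(): hands the job in, once; it reports no verdict.
Trained networks look in the newest picture that a camera, given by its name, has taken for a name from the list of things; names that differ only in an ending like _2 or _b are one class to them, and where a whole thing is asked for, a point or a joint stands for the part that bears it (a point fixed in the world has none). Each returns a list of dicts, best first, with "conf" (0 to 1); they miss things now and then, are a little off and sometimes report something else, mostly with a low value. They report only what shows in the picture. A call takes as long as a camera call. They do not tell look-alikes from the thing itself.
- robot.silhouettes(camera, query): "pixels" (420x560 bool, what is visible of it) and "position" ([column, row] in pixels, amid what is visible of it).
The state is a dict: "time": time; "joint_pos": joint angles; "joint_vel": joint speeds; "effort": joint torques, N m; "tool_pos": TCP position; "ee_rot": TCP orientation; "ft_force": force on the tool from outside, world axes, zero at the start; "torque": the same for the moment, N m; "gripper_width": finger opening in m.
Only numpy, scipy, OpenCV 4.12 (cv2) and the standard library are available. Lean on these libraries where they do the work, as an engineer would, in place of code of your own. Each camera call takes 0.05 s, during which the arm holds its last target.

TASK

Put the oblong resin specimen mount on the microscope stage, standing on the middle of its glass pane over the round opening, polished face up. Lower it gently: the glass is fragile, so set the mount down right at the surface before letting go, and do not press down on it. Leave the square and the round mount where they are.

Things in the scene. Friction and masses are not known exactly. Their poses are not given: they have to be found in the camera images.
- oblong: the mount to load: loose black resin block, 56 mm long (its x), 30 mm wide (its y), 32 mm tall (its z), about 0.15 kg, a bright steel strip in its top face. Its origin is its centre, 16 mm above its underside. It stands on the table at any yaw, its place swapped at random with the other mounts and a small chrome lens.
- glass: clear glass pane, 110 (x) by 150 (y) by 3 mm, in the black stage (200 by 240 mm, fixed). The point is the centre of its TOP, 36 mm above the table, flush with the frame, over a steel-rimmed round opening 64 mm wide. It floats level on soft springs: sinks about 0.5 mm per newton, 8 mm at most, then is hard. It cracks if mount or fingers press or knock on it with over 10 N.
- square_mid (a point): another specimen mount, to be left alone: square black resin block, 34 by 34 mm, 32 mm tall, loose on the table. The point is its centre, 16 mm above its underside.
- round_mid (a point): another specimen mount, to be left alone: round black resin block, 34 mm across, 32 mm tall, loose on the table. The point is its centre, 16 mm above its underside.
Not all that is in view belongs to the job. What is shaped like the oblong but pink is not meant.

How it is judged (in metres and radians):
At the end, for the whole second after the job is handed in: The oblong mount stands on the glass pane, polished face up (within 10 degrees), its centre within 18 mm of the pane's centre seen from above; the square and round mounts are within 25 mm of where they began (horizontal distance between oblong and glass below 0.018 m and z of oblong in the frame of glass between 0.012 and 0.02 m and angle between oblong's own z axis and vertical below 0.17 rad and horizontal distance between each of square_mid, round_mid and glass above 0.06 m and distance of each of square_mid, round_mid from where it was at the start of the episode below 0.025 m); the robot touches nothing.
It fails at once if the glass pane is pressed or knocked with more than 10 N (contact force between glass and anything else above 10 N).
It fails at once if the mount is dropped on the glass: it moves faster than 0.6 m/s (a fall of about 20 mm) within 24 mm above the pane (linear speed of oblong above 0.6 m/s and horizontal distance between oblong and glass below 0.09 m and z of oblong in the frame of glass below 0.04 m).
It fails at once if the square or the round mount is moved by more than 25 mm (distance of any of square_mid, round_mid from where it was at the start of the episode above 0.025 m).
It also fails if it takes over 38 s, if anything falls off the work surface, if the arm or the gripper's body presses on something with over 40 N, if the wrist force passes 120 N, or if a joint passes its speed limit or range.

## Working session

There is one attempt and no reset: what is moved stays moved. The work goes in short steps, Python scripts to look and compute and a shell command to move; the robot and the scene stay as the last step left them, time stands still between calls to the robot, and variables do not carry over. Pictures are saved under pics/ and viewed, and the job is handed in when it is done.

```bash
mkdir -p pics; ls
python3 - <<'E'
from plant import robot
import cv2,numpy as np
s=robot.read_state(); print(s)
for n in ["scene","side","wrist"]:
    m=robot.camera_model(n); im=robot.get_image(n)
    cv2.imwrite(f"pics/{n}0.png",im[:,:,::-1]); print(n,m)
E
```

```text
pics
{'time': 0.0, 'joint_pos': array([ 5.64045065e+01,  1.79927673e+01,  2.57554555e+00,  7.46901081e+01,
       -1.39163885e-03,  8.20026143e+01]), 'joint_vel': array([ 0.03020506, -0.05226609,  0.05452742, -0.00080653,  0.04797794,
       -0.05535075]), 'effort': array([ 5.50561654e-04, -4.80628288e+01,  2.98531920e+01,  1.92717748e-02,
       -2.47451653e-04,  9.81471885e-06]), 'tool_pos': array([0.24814672, 0.51812162, 0.23037917]), 'ee_rot': array([[-9.01846685e-01,  4.32055000e-01, -1.01629054e-03],
       [ 4.32056130e-01,  9.01845343e-01, -1.57379707e-03],
       [ 2.36570002e-04, -1.85841823e-03, -9.99998245e-01]]), 'ft_force': array([-0.30673938,  0.40630013,  0.18988175]), 'torque': array([-0.04591287, -0.00962626, -0.01985349]), 'gripper_width': 0.08539189217495499}
scene {'mtx': array([[426.52922855,   0.        , 278.30748773],
       [  0.        , 426.52922855, 202.05661867],
       [  0.        ,   0.        ,   1.        ]]), 'position': array([ 0.8431514 , -0.54284537,  0.71574392]), 'orientation': array([[ 0.87105918,  0.37891884, -0.31253227],
       [ 0.4909937
[... 155 characters left out ...]
.        , 495.24124528, 200.37554249],
       [  0.        ,   0.        ,   1.        ]]), 'position': array([ 0.36537481, -0.81586574,  0.85280968]), 'orientation': array([[ 0.95208035, -0.22340503,  0.20888559],
       [-0.30563405, -0.66941376,  0.67710638],
       [-0.01143808, -0.70850223, -0.70561587]])}
wrist {'mtx': array([[298.2186137 ,   0.        , 280.43499179],
       [  0.        , 298.2186137 , 207.82657769],
       [  0.        ,   0.        ,   1.        ]]), 'position': array([0.1879016 , 0.54633364, 0.37280502]), 'orientation': array([[ 0.43140703,  0.87070561,  0.23613496],
       [ 0.90215387, -0.41563306, -0.11561813],
       [-0.00252386,  0.26290855, -0.96481746]])}
```

View pics/scene0.png

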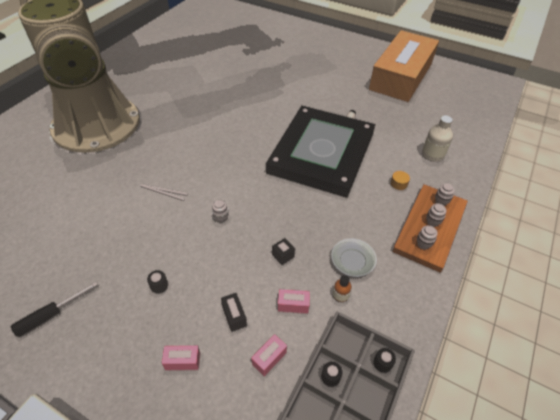

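View pics/side0.png

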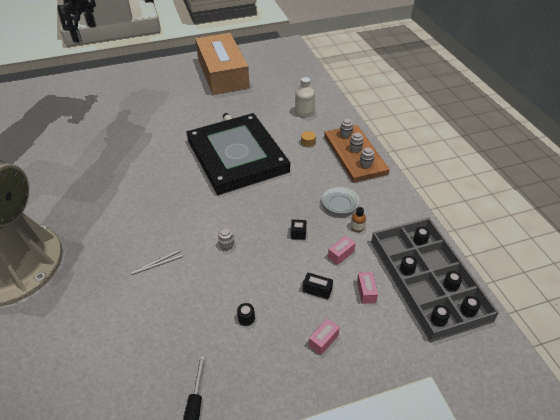

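View pics/wrist0.png

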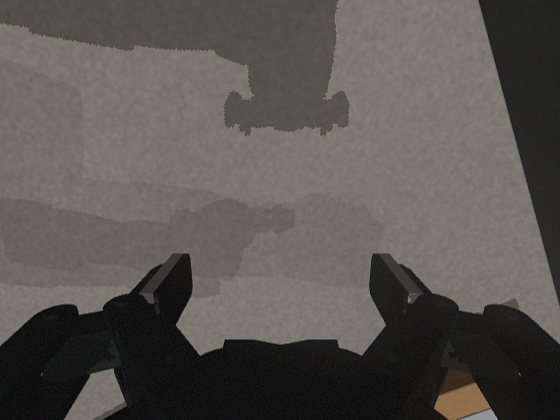

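The black oblong with the bright strip is at scene (234,311) and side (318,285). Look-alikes:
- Pink blocks in scene at (294,300), (181,357) and (269,354); in side at (341,250), (323,336) and (368,287).
- Black square mount at scene (283,250).
- Black round mount at scene (157,281).
- Round mounts in the tray.

By the description I choose the black one, and check it in a crop.

```bash
cat > h.py <<'E'
import numpy as np,cv2
from plant import robot
def proj(m,P):
    R=np.array(m["orientation"]);p=(np.atleast_2d(P)-m["position"])@R; q=p@m["mtx"].T; return q[:,:2]/q[:,2:]
def onplane(m,uv,z):
    d=m["orientation"]@np.linalg.inv(m["mtx"])@np.array([uv[0],uv[1],1.]); return m["position"]+d*(z-m["position"][2])/d[2]
E
python3 - <<'E'
from h import *
import pickle
out={}
for n in ["scene","side"]:
    m=robot.camera_model(n); robot.get_image(n)
    for q in ["oblong","glass","square_mid","round_mid"]:
        for d in robot.silhouettes(n,q)[:5]:
            z={"oblong":.016,"glass":.036}.get(q,.016)
            print(n,q,round(d["conf"],2),np.round(d["position"]),onplane(m,d["position"],z).round(4),d["pixels"].sum())
            out.setdefault((n,q),[]).append(d)
pickle.dump(out,open("sil.pkl","wb"))
a=cv2.imread("pics/scene0.png")[270:350,190:320];b=cv2.imread("pics/side0.png")[240:320,270:400]
cv2.imwrite("pics/crop1.png",cv2.resize(np.vstack([a,b]),None,fx=3.7,fy=3.7,interpolation=cv2.INTER_CUBIC))
E
```

```text
scene oblong 0.96 [271. 357.] [ 0.7096 -0.3117  0.016 ] 837
scene oblong 0.84 [181. 357.] [ 0.5805 -0.384   0.016 ] 913
scene oblong 0.83 [294. 299.] [ 0.6923 -0.1989  0.016 ] 721
scene oblong 0.6 [235. 314.] [ 0.6158 -0.2758  0.016 ] 651
scene glass 0.69 [324. 138.] [0.5565 0.2101 0.036 ] 1934
scene square_mid 0.76 [285. 252.] [ 0.6291 -0.1179  0.016 ] 443
scene round_mid 0.96 [157. 281.] [ 0.4533 -0.2924  0.016 ] 415
side oblong 0.98 [341. 249.] [ 0.6944 -0.1989  0.016 ] 464
side oblong 0.67 [319. 337.] [ 0.5729 -0.3816  0.016 ] 612
side oblong 0.67 [364. 287.] [ 0.7    -0.3059  0.016 ] 554
side oblong 0.62 [316. 287.] [ 0.6078 -0.2741  0.016 ] 623
side glass 0.65 [237. 148.] [0.56   0.1891 0.036 ] 1549
side square_mid 0.66 [298. 229.] [ 0.6248 -0.1144  0.016 ] 304
side round_mid 0.64 [242. 311.] [ 0.4504 -0.2814  0.016 ] 379
```

View pics/crop1.png

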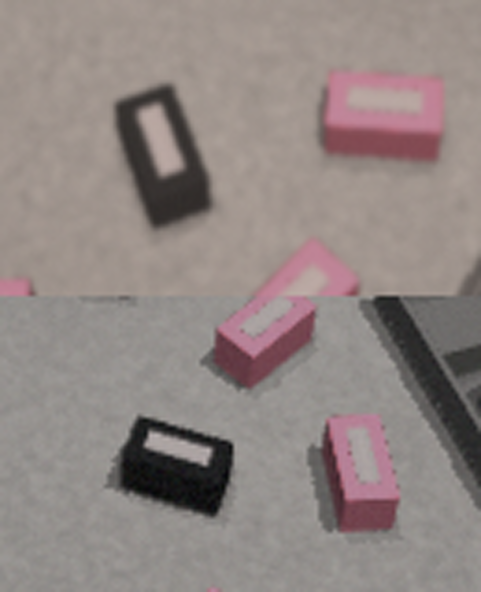

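The crop confirms it: a black resin oblong with a bright strip, and the neighbours are pink. Next I fit the block and stage poses.

Run:
```python
from h import *
from scipy.optimize import minimize
ims={n:cv2.imread(f"pics/{n}0.png") for n in["scene","side"]}
M={n:robot.camera_model(n) for n in ims}
def dark(im,seed,thr=75):
    k=(im.max(2)<thr).astype(np.uint8)
    k=cv2.morphologyEx(k,cv2.MORPH_CLOSE,np.ones((3,3)))
    nn,l,st,c=cv2.connectedComponentsWithStats(k)
    best=min(range(1,nn),key=lambda i:np.hypot(*(c[i]-seed))+(1e3 if st[i,4]<60 else 0))
    m=(l==best).astype(np.uint8)
    cs,_=cv2.findContours(m,cv2.RETR_EXTERNAL,cv2.CHAIN_APPROX_NONE); o=np.zeros_like(m); cv2.drawContours(o,cs,-1,1,-1); return o
def poly(m,x,y,yaw,L,W,H,sh=(560,420),up=8):
    c,s=np.cos(yaw),np.sin(yaw)
    P=[[x+c*a-s*b,y+s*a+c*b,z] for a in(-L/2,L/2) for b in(-W/2,W/2) for z in(0,H)]
    return cv2.convexHull(proj(m,P).astype(np.float32))
def iou(p,masks,L,W,H):
    t=0
    for n,k in masks.items():
        h=poly(M[n],*p,L,W,H); o=np.zeros((420,560),np.uint8)
        cv2.fillPoly(o,[np.round(h*16).astype(np.int32)],1,shift=4)
        t+=(o&k).sum()/(o|k).sum()
    return t
def fit(seeds,L,W,H,x0,dev=(.006,.3)):
    masks={n:dark(ims[n],s) for n,s in seeds.items()}
    for sub in [["scene","side"],["scene"],["side"]]:
        mm={n:masks[n] for n in sub}; best=None
        for yaw in np.radians(np.arange(0,180,15)):
            r=minimize(lambda p:-iou(p,mm,L,W,H),[*x0,yaw],method="Nelder-Mead",options=dict(initial_simplex=[[*x0,yaw],[x0[0]+.008,x0[1],yaw],[x0[0],x0[1]+.008,yaw],[*x0,yaw+.15]]))
            if best is None or r.fun<best.fun: best=r
        print(sub,[int(m.sum()) for m in mm.values()],best.x[:2].round(4),np.degrees(best.x[2])%180,-best.fun/len(sub))
fit({"scene":(234,311),"side":(318,285)},.056,.030,.032,(.612,-.275))
fit({"scene":(322,148),"side":(238,150)},.2,.24,.036,(.56,.2))
fit({"scene":(283,250),"side":(299,229)},.034,.034,.032,(.626,-.116))
```

```text
['scene', 'side'] [583, 584] [ 0.6098 -0.2729] 139.13082030487652 0.8652259871492118
['scene'] [583] [ 0.6088 -0.2733] 137.22236259938313 0.8359941944847605
['side'] [584] [ 0.61   -0.2728] 141.63678479588012 0.9096573208722741
['scene', 'side'] [6315, 5316] [0.5596 0.197 ] 7.693957757626884 0.9567068558105263
['scene'] [6315] [0.5596 0.1984] 8.106848519650237 0.9477712742008104
['side'] [5316] [0.5586 0.2013] 7.845925440708534 0.9737325495958854
['scene', 'side'] [375, 303] [ 0.6218 -0.1165] 69.4776071864886 0.8215045377197958
['scene'] [375] [ 0.6242 -0.1178] 79.0534774568717 0.7796257796257796
['side'] [303] [ 0.6222 -0.1156] 70.98681881680453 0.9017857142857143
```

```bash
python3 -m handwheel '[[[-0.02,-0.017,0],[0,0,2]],[[-0.055,-0.046,0],[0,0,4]],[[-0.09,-0.075,0.005],[0,0,6]],[[-0.128,-0.107,0.01],[0,0,8]],[[-0.166,-0.139,0.015],[0,0,10]],[[-0.204,-0.171,0.02],[0,0,12]],[[-0.242,-0.202,0.025],[0,0,13]],[[-0.28,-0.233,0.03],[0,0,14]],[[-0.318,-0.265,0.03],[0,0,15]],[[-0.35,-0.292,0.03],[0,0,15.4]]]'
python3 - <<'E'
from h import *
s=robot.read_state();print(s["tool_pos"],s["ee_rot"],s["time"])
d=np.array([.610,-.273,.17])-s["tool_pos"];print(s["ee_rot"].T@d)
m=robot.camera_model("scene");print(onplane(m,(322,148),.033),onplane(robot.camera_model("side"),(236.5,151.5),.033))
E
```

```text
time: 1.65
tool_pos: [0.4387, 0.1017, 0.2015]
ee_rot: [[-0.754, 0.657, 0.001], [0.657, 0.754, 0.0], [-0.001, 0.001, -1.0]]
ft_force: [0.7, 0.5, 1.0]
gripper_width: 0.0856
[0.43865292 0.10172333 0.20146743] [[-7.53697453e-01  6.57220981e-01  8.55671283e-04]
 [ 6.57221226e-01  7.53697724e-01  7.37628693e-06]
 [-6.40069648e-04  5.67924818e-04 -9.99999634e-01]] 1.65
[-0.37539985 -0.1698331   0.03161127]
[0.56734649 0.17723757 0.033     ] [0.55650051 0.17845579 0.033     ]
```

```bash
python3 -m handwheel '[[[-0.043,-0.02,0.004],[0,0,0]],[[-0.086,-0.04,0.008],[0,0,0]],[[-0.129,-0.059,0.012],[0,0,0]],[[-0.172,-0.079,0.016],[0,0,0]],[[-0.216,-0.098,0.02],[0,0,0]],[[-0.26,-0.118,0.024],[0,0,0]],[[-0.304,-0.138,0.028],[0,0,0]],[[-0.342,-0.155,0.031],[0,0,0]],[[-0.366,-0.166,0.031],[0,0,0]],[[-0.375,-0.17,0.031],[0,0,0]]]' -0.4
python3 - <<'E'
from h import *
s=robot.read_state();m=robot.camera_model("wrist");im=robot.get_image("wrist")
print(s["tool_pos"],s["ee_rot"],s["time"]);np.savez("w1.npz",t=s["tool_pos"],R=s["ee_rot"],mtx=m["mtx"],p=m["position"],o=m["orientation"])
cv2.imwrite("pics/wrist1.png",im[:,:,::-1])
E
```

```text
time: 2.65
tool_pos: [0.61, -0.2732, 0.1693]
ee_rot: [[-0.753, 0.658, -0.0], [0.658, 0.753, -0.0], [-0.0, -0.0, -1.0]]
ft_force: [0.4, 0.5, 0.2]
gripper_width: 0.06
[ 0.60999453 -0.27323168  0.16934857] [[-7.52963748e-01  6.58061998e-01 -1.91628388e-05]
 [ 6.58061980e-01  7.52963720e-01 -2.58016347e-04]
 [-1.55361830e-04 -2.06887291e-04 -9.99999967e-01]] 2.65
```

View pics/wrist1.png

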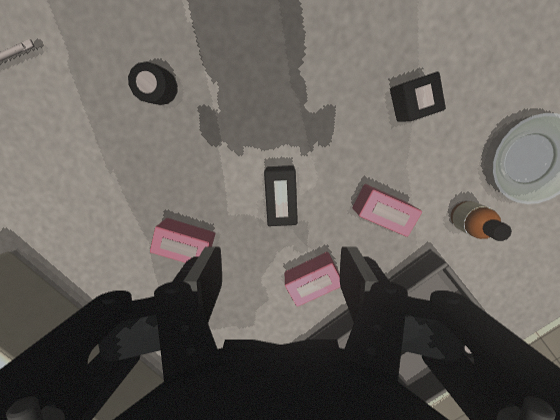

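Run:
```python
from h import *
w=np.load("w1.npz");m=dict(mtx=w["mtx"],position=w["p"],orientation=w["o"])
im=cv2.imread("pics/wrist1.png")[150:235,255:310]
k=im.max(2)<60
for z,thr,name in [(.032,None,"strip")]:
    g=(im.min(2)>150).astype(np.uint8)
    n,l,st,c=cv2.connectedComponentsWithStats(g);i=1+np.argmax(st[1:,4]);print(st[i],c[i])
    cs,_=cv2.findContours((l==i).astype(np.uint8),cv2.RETR_EXTERNAL,cv2.CHAIN_APPROX_NONE)
    P=np.array([onplane(m,(p[0][0]+255,p[0][1]+150),.032)[:2] for p in cs[0]])
    r=cv2.minAreaRect((P*1000).astype(np.float32)); b=cv2.boxPoints(r);e=max([b[1]-b[0],b[2]-b[1]],key=np.linalg.norm)
    print(r,np.degrees(np.arctan2(e[1],e[0]))%180)
for x in[.61]:
  for yaw in (139,):
    a=np.radians(yaw);c,s=np.cos(a),np.sin(a)
    P=[[x+c*A-s*B,-.273+s*A+c*B,z] for A in(-.028,.028) for B in(-.015,.015) for z in(0,.032)]
    f=cv2.imread("pics/wrist1.png");cv2.polylines(f,[np.round(cv2.convexHull(proj(m,P).astype(np.float32))).astype(int)],True,(0,255,0),1)
cv2.imwrite("pics/fit1.png",cv2.resize(f[140:250,210:350],None,fx=4,fy=4))
```

```text
[ 19  31  14  36 419] [25.74463007 48.11217184]
((610.1202392578125, -274.3573913574219), (11.347609519958496, 35.01477813720703), 51.73460006713867) 141.73456
```

View pics/fit1.png

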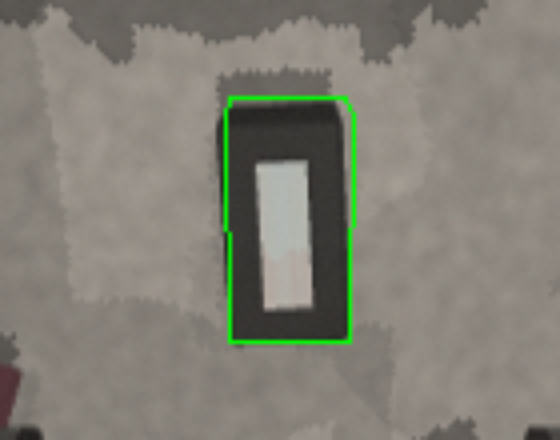

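```bash
python3 -m handwheel '[[[0,-0.001,0.02],[0,0,-1.3]],[[0,-0.001,0.045],[0,0,-2.5]],[[0,-0.001,0.07],[0,0,-2.5]],[[0,-0.001,0.095],[0,0,-2.5]],[[0,-0.001,0.115],[0,0,-2.5]],[[0,-0.001,0.13],[0,0,-2.5]],[[0,-0.001,0.143],[0,0,-2.5]],[[0,-0.001,0.153],[0,0,-2.5]],[[0,-0.001,0.159],[0,0,-2.5]],[[0,-0.001,0.161],[0,0,-2.5]]]' -0.4
python3 -m handwheel '[[[0,0,0],[0,0,0]],[[0,0,0],[0,0,0]],[[0,0,0],[0,0,0]],[[0,0,0],[0,0,0]],[[0,0,0],[0,0,0]],[[0,0,0],[0,0,0]],[[0,0,0],[0,0,0]],[[0,0,0],[0,0,0]],[[0,0,0],[0,0,0]],[[0,0,0],[0,0,0]]]' 1 50
python3 - <<'E'
from h import *
cv2.imwrite("pics/wrist2.png",robot.get_image("wrist")[:,:,::-1])
E
```

```text
time: 3.7
tool_pos: [0.6086, -0.2707, 0.0089]
ee_rot: [[-0.783, 0.622, -0.0], [0.622, 0.783, 0.0], [0.001, 0.0, -1.0]]
ft_force: [0.2, 0.3, 0.3]
gripper_width: 0.0597
time: 4.7
tool_pos: [0.6094, -0.2714, 0.0102]
ee_rot: [[-0.783, 0.623, 0.001], [0.623, 0.783, -0.001], [-0.002, 0.0, -1.0]]
ft_force: [-0.4, -0.1, 5.0]
gripper_width: 0.029
```

View pics/wrist2.png

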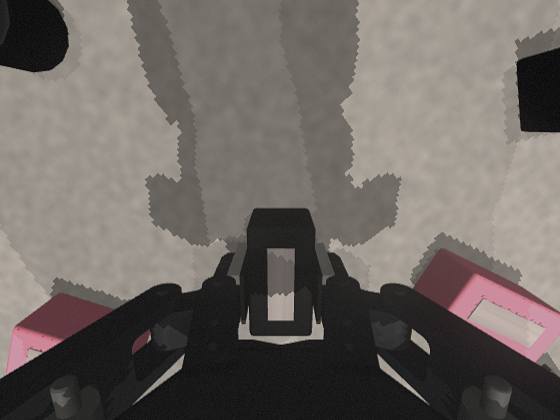

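Gripped: the opening reads 29 mm, and the block sits between the pads with its strip up at about (281,285). Now I lift and carry it toward the stage.

```bash
python3 -m handwheel '[[[0,0,-0.01],[0,0,0]],[[0,0,-0.03],[0,0,0]],[[0,0,-0.06],[0,0,0]],[[0,0,-0.095],[0,0,0]],[[0.008,0.01,-0.125],[0,0,0]],[[0.03,0.036,-0.145],[0,0,0]],[[0.06,0.072,-0.15],[0,0,0]],[[0.09,0.108,-0.15],[0,0,0]],[[0.12,0.144,-0.15],[0,0,0]],[[0.15,0.18,-0.15],[0,0,0]]]' 
python3 -m handwheel '[[[0.03,0.036,0],[0,0,0]],[[0.06,0.072,0],[0,0,0]],[[0.085,0.102,0],[0,0,0]],[[0.1,0.122,0],[0,0,0]],[[0.109,0.132,0],[0,0,0]],[[0.113,0.136,0],[0,0,0]],[[0.113,0.136,0],[0,0,0]],[[0.113,0.136,0],[0,0,0]],[[0.113,0.136,0],[0,0,0]],[[0.113,0.136,0],[0,0,0]]]'
python3 - <<'E'
from h import *
s=robot.read_state();m=robot.camera_model("wrist");im=robot.get_image("wrist")
print(s["tool_pos"],s["ee_rot"],s["time"],s["ft_force"]);np.savez("w3.npz",t=s["tool_pos"],R=s["ee_rot"],mtx=m["mtx"],p=m["position"],o=m["orientation"])
cv2.imwrite("pics/wrist3.png",im[:,:,::-1])
cv2.imwrite("pics/side3.png",robot.get_image("side")[:,:,::-1])
E
```

```text
time: 5.75
tool_pos: [0.6026, -0.035, 0.1593]
ee_rot: [[-0.782, 0.623, -0.001], [0.623, 0.782, 0.0], [0.001, -0.0, -1.0]]
ft_force: [0.8, -0.5, -1.8]
gripper_width: 0.0293
time: 6.75
tool_pos: [0.5999, 0.1388, 0.1593]
ee_rot: [[-0.782, 0.624, 0.0], [0.624, 0.782, -0.0], [-0.0, -0.0, -1.0]]
ft_force: [-0.1, -0.2, -1.3]
gripper_width: 0.0293
[0.59985669 0.13878    0.15933726] [[-7.81518184e-01  6.23882462e-01  3.99920545e-05]
 [ 6.23882458e-01  7.81518185e-01 -7.47661639e-05]
 [-7.78998162e-05 -3.34807754e-05 -9.99999996e-01]] 6.75 [-0.07600483 -0.1909388  -1.33311398]
```

View pics/wrist3.png

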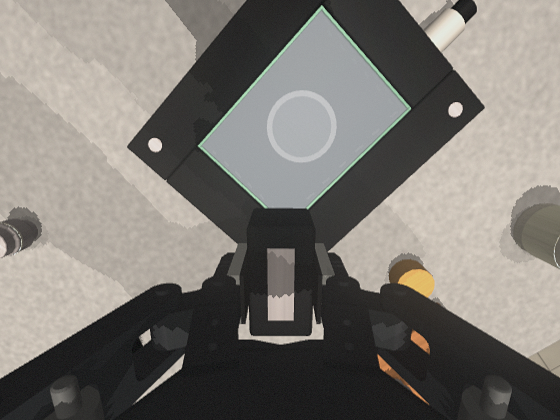

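View pics/side3.png

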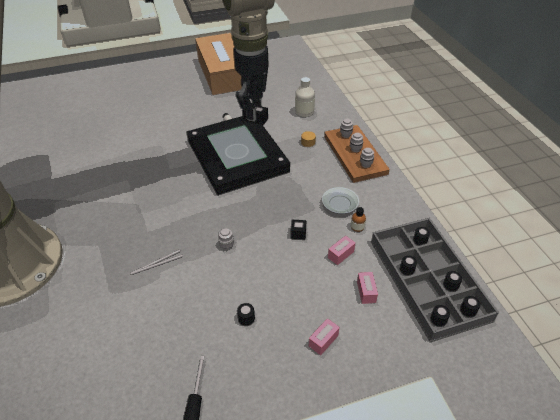

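Run:
```python
from h import *
w=np.load("w3.npz");m=dict(mtx=w["mtx"],position=w["p"],orientation=w["o"])
T,R,L=[onplane(m,p,.036) for p in [(322,7),(411,108),(198,146)]]
print(T,R,L,np.linalg.norm(T-R),np.linalg.norm(T-L),"centre",(R+L)/2)
for z in(.036,.033,.0,):print(z,onplane(m,(302,126),z))
c=(R+L)/2;d=np.array([c[0],c[1],.0])-w["t"];print((w["R"].T@d))
e=T-L;print("dir",np.degrees(np.arctan2(e[1],e[0])))
# block centre under fingers: top strip centre at z (TCP-.010+.032)
print("strip c",onplane(m,(281,285),w["t"][2]-.010+.032),w["t"])
im=cv2.imread("pics/wrist3.png");cv2.imwrite("pics/crop3.png",cv2.resize(im[190:350,200:370],None,fx=3.5,fy=3.5))
```

```text
[0.49722377 0.26066797 0.036     ] [0.60433916 0.27503322 0.036     ] [0.51527628 0.11268945 0.036     ] 0.108074364176585 0.14907560631981673 centre [0.55980772 0.19386134 0.036     ]
0.036 [0.55854736 0.1940288  0.036     ]
0.033 [0.55867285 0.19419231 0.033     ]
0.0 [0.56005328 0.19599098 0.        ]
[0.06567569 0.01806655 0.15933154]
dir 96.95538245483118
strip c [0.60134464 0.1367505  0.18133726] [0.59985669 0.13878    0.15933726]
```

View pics/crop3.png

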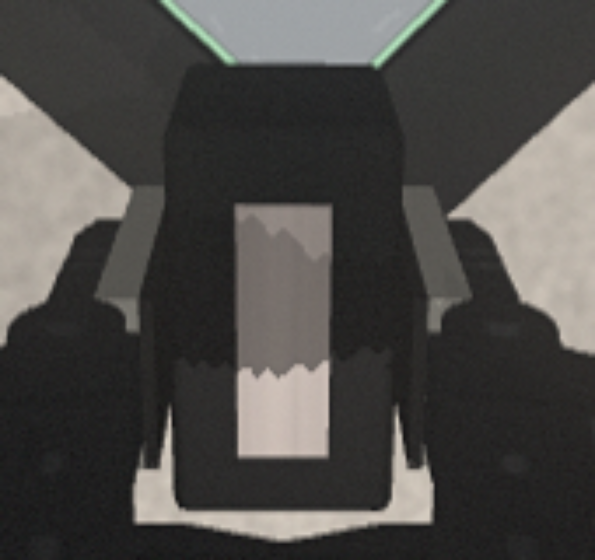

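```bash
python3 -m handwheel '[[[0.015,0.004,0.0],[0,0,0]],[[0.037,0.01,0],[0,0,0]],[[0.055,0.015,0.008],[0,0,0]],[[0.064,0.017,0.023],[0,0,0]],[[0.068,0.018,0.043],[0,0,0]],[[0.068,0.018,0.062],[0,0,0]],[[0.068,0.018,0.077],[0,0,0]],[[0.068,0.018,0.088],[0,0,0]],[[0.068,0.018,0.095],[0,0,0]],[[0.068,0.018,0.099],[0,0,0]]]'
python3 - <<'E'
from h import *
s=robot.read_state();m=robot.camera_model("wrist");im=robot.get_image("wrist")
print(s["tool_pos"],s["ft_force"])
a=im[150:350,130:430];b=robot.get_image("side")[80:210,160:320]
cv2.imwrite("pics/c4.png",np.vstack([cv2.resize(a,(450,300)),cv2.resize(b,(369,300)) if 0 else cv2.copyMakeBorder(cv2.resize(b,(369,300)),0,0,0,81,0)])[:,:,::-1])
E
```

```text
time: 7.85
tool_pos: [0.5574, 0.1966, 0.0599]
ee_rot: [[-0.783, 0.622, -0.0], [0.622, 0.783, 0.0], [0.0, -0.0, -1.0]]
ft_force: [0.1, 0.5, -1.9]
gripper_width: 0.0289
[0.55737454 0.19660138 0.05993336] [ 0.1201761   0.49488167 -1.90527384]
```

View pics/c4.png

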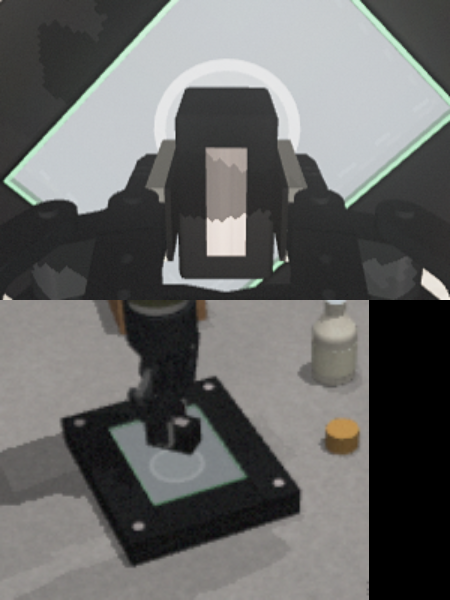

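Run:
```python
from h import *
m=robot.camera_model("side")
C=np.array([onplane(m,p,.036) for p in [(207.7,135),(243.7,124.2),(266.2,156.3),(226.3,168)]]);print(C.round(4),C.mean(0))
s=robot.read_state();R=s["ee_rot"];t=s["tool_pos"]
im=robot.get_image("side")[:,:,::-1].copy()
c=t+R@np.array([-.0025,0,-.006])
P=[c+R@np.array([a*.028,b*.015,d*.016]) for a in(-1,1) for b in(-1,1) for d in(-1,1)]
big=cv2.resize(im[80:210,160:320],None,fx=4,fy=4)
h=cv2.convexHull(((proj(m,P)-[160,80])*4).astype(np.float32));cv2.polylines(big,[h.astype(int)],True,(0,255,0),1)
for p in proj(m,[[.559,.195,.036]]): cv2.circle(big,tuple(((p-[160,80])*4).astype(int)),4,(0,0,255),-1)
cv2.imwrite("pics/c5.png",big)
```

```text
[[0.4992 0.2678 0.036 ]
 [0.6041 0.284  0.036 ]
 [0.6234 0.1316 0.036 ]
 [0.5155 0.1198 0.036 ]] [0.56055498 0.20079537 0.036     ]
```

View pics/c5.png

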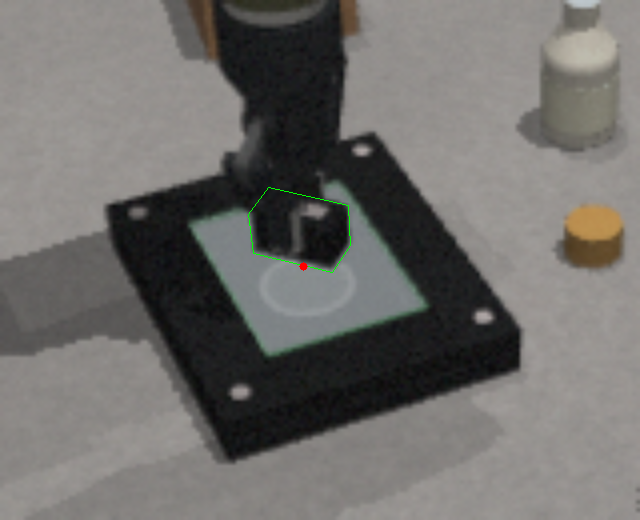

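Pane centre is about (0.560, 0.197) and the held block is about 2 mm from it. I lower it slowly, watching the force.

```bash
python3 -m handwheel '[[[0,0,0.002],[0,0,0]],[[0,0,0.004],[0,0,0]],[[0,0,0.006],[0,0,0]],[[0,0,0.0075],[0,0,0]],[[0,0,0.009],[0,0,0]],[[0,0,0.01],[0,0,0]],[[0,0,0.011],[0,0,0]],[[0,0,0.011],[0,0,0]],[[0,0,0.011],[0,0,0]],[[0,0,0.011],[0,0,0]]]'
python3 -m handwheel '[[[0,0,0.0003],[0,0,0]],[[0,0,0.0006],[0,0,0]],[[0,0,0.0009],[0,0,0]],[[0,0,0.0012],[0,0,0]],[[0,0,0.0015],[0,0,0]],[[0,0,0.0015],[0,0,0]],[[0,0,0.0015],[0,0,0]],[[0,0,0.0015],[0,0,0]],[[0,0,0.0015],[0,0,0]],[[0,0,0.0015],[0,0,0]]]'
```

```text
time: 9.0
tool_pos: [0.5577, 0.1964, 0.0494]
ee_rot: [[-0.783, 0.622, 0.0], [0.622, 0.783, 0.0], [-0.0, 0.0, -1.0]]
ft_force: [-1.1, -0.1, -2.5]
gripper_width: 0.0291
time: 10.0
tool_pos: [0.5577, 0.1964, 0.0478]
ee_rot: [[-0.783, 0.623, 0.0], [0.623, 0.783, 0.0], [-0.0, 0.0, -1.0]]
ft_force: [0.1, 0.2, -1.9]
gripper_width: 0.0292
```

```bash
python3 -m handwheel '[[[0,0,0.0003],[0,0,0]],[[0,0,0.0006],[0,0,0]],[[0,0,0.0009],[0,0,0]],[[0,0,0.001],[0,0,0]],[[0,0,0.001],[0,0,0]],[[0,0,0.001],[0,0,0]],[[0,0,0.001],[0,0,0]],[[0,0,0.001],[0,0,0]],[[0,0,0.001],[0,0,0]],[[0,0,0.001],[0,0,0]]]'
python3 - <<'E'
from h import *
print(np.mean([ (robot.get_image("side"),robot.read_state()["ft_force"])[1] for _ in range(3)],0))
E
python3 -m handwheel '[[[0,0,0.0003],[0,0,0]],[[0,0,0.0006],[0,0,0]],[[0,0,0.0009],[0,0,0]],[[0,0,0.001],[0,0,0]],[[0,0,0.001],[0,0,0]],[[0,0,0.001],[0,0,0]],[[0,0,0.001],[0,0,0]],[[0,0,0.001],[0,0,0]],[[0,0,0.001],[0,0,0]],[[0,0,0.001],[0,0,0]]]'
python3 - <<'E'
from h import *
print(np.mean([ (robot.get_image("side"),robot.read_state()["ft_force"])[1] for _ in range(4)],0))
cv2.imwrite("pics/c6.png",cv2.resize(robot.get_image("wrist")[150:350,130:430,::-1],None,fx=2,fy=2))
E
```

```text
time: 11.0
tool_pos: [0.5577, 0.1964, 0.0468]
ee_rot: [[-0.783, 0.622, 0.0], [0.622, 0.783, 0.0], [-0.0, 0.0, -1.0]]
ft_force: [-0.0, -0.7, -1.4]
gripper_width: 0.029
[ 0.63562207 -0.01231503 -1.40313374]
time: 12.15
tool_pos: [0.5577, 0.1964, 0.0458]
ee_rot: [[-0.783, 0.623, 0.0], [0.623, 0.783, 0.0], [-0.0, 0.0, -1.0]]
ft_force: [-0.7, 0.4, -0.8]
gripper_width: 0.029
[-0.18846319  0.22435905 -0.50057475]
```

View pics/c6.png

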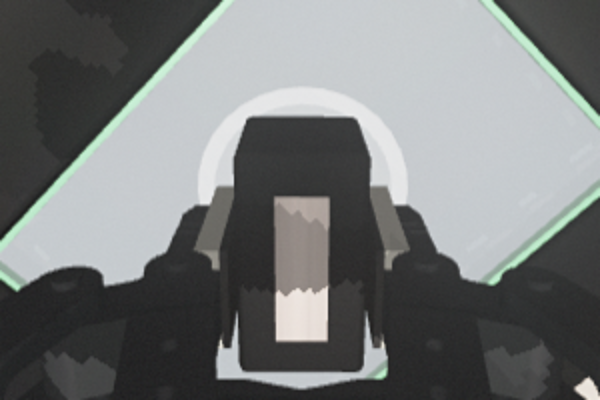

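```bash
python3 -m handwheel '[[[0,0,0.0002],[0,0,0]],[[0,0,0.0004],[0,0,0]],[[0,0,0.0006],[0,0,0]],[[0,0,0.0007],[0,0,0]],[[0,0,0.0007],[0,0,0]],[[0,0,0.0007],[0,0,0]],[[0,0,0.0007],[0,0,0]],[[0,0,0.0007],[0,0,0]],[[0,0,0.0007],[0,0,0]],[[0,0,0.0007],[0,0,0]]]'
python3 - <<'E'
from h import *
print(np.mean([ (robot.get_image("side"),robot.read_state()["ft_force"])[1] for _ in range(5)],0))
E
```

```text
time: 13.4
tool_pos: [0.5577, 0.1964, 0.0451]
ee_rot: [[-0.783, 0.622, 0.0], [0.622, 0.783, 0.0], [0.0, 0.0, -1.0]]
ft_force: [-1.5, 0.9, 1.1]
gripper_width: 0.0291
[-1.21396694  0.48990619  1.18956048]
```

```bash
python3 -m handwheel '[[[0,0,0],[0,0,0]],[[0,0,0],[0,0,0]],[[0,0,0],[0,0,0]],[[0,0,0],[0,0,0]],[[0,0,0],[0,0,0]],[[0,0,0],[0,0,0]],[[0,0,0],[0,0,0]],[[0,0,0],[0,0,0]],[[0,0,0],[0,0,0]],[[0,0,0],[0,0,0]]]' -0.1 20
python3 - <<'E'
from h import *
cv2.imwrite("pics/c7.png",cv2.resize(robot.get_image("wrist")[150:350,130:430,::-1],None,fx=2,fy=2))
E
```

```text
time: 14.65
tool_pos: [0.5577, 0.1964, 0.0451]
ee_rot: [[-0.783, 0.623, 0.0], [0.623, 0.783, 0.0], [0.0, 0.0, -1.0]]
ft_force: [-1.2, -1.1, 0.0]
gripper_width: 0.0468
```

View pics/c7.png

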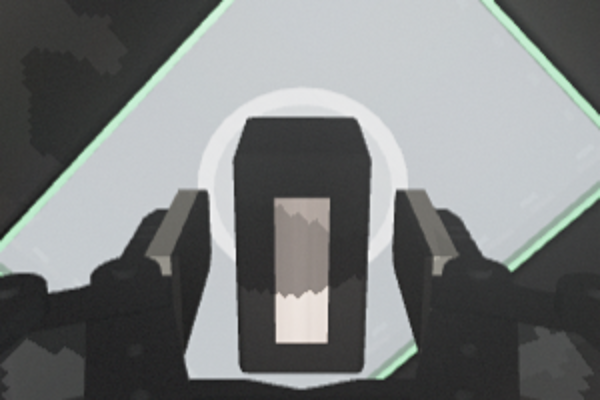

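Released: the pads are clear on both sides and the block hasn't moved. I retract straight up.

```bash
python3 -m handwheel '[[[0,0,-0.003],[0,0,0]],[[0,0,-0.01],[0,0,0]],[[0,0,-0.02],[0,0,0]],[[0,0,-0.035],[0,0,0]],[[0,0,-0.055],[0,0,0]],[[0,0,-0.08],[0,0,0]],[[0,0,-0.105],[0,0,0]],[[0,0,-0.125],[0,0,0]],[[0,0,-0.138],[0,0,0]],[[0,0,-0.145],[0,0,0]]]'
python3 - <<'E'
from h import *
m=robot.camera_model("wrist");a=robot.get_image("wrist")[:,:,::-1].copy()
b=robot.get_image("side")[:,:,::-1];cv2.imwrite("pics/side8.png",b)
g=(a.min(2)>190).astype(np.uint8)
np.savez("w8.npz",mtx=m["mtx"],p=m["position"],o=m["orientation"]);cv2.imwrite("pics/wrist8.png",a)
E
```

```text
time: 15.7
tool_pos: [0.5583, 0.1966, 0.1921]
ee_rot: [[-0.783, 0.622, 0.003], [0.622, 0.783, 0.001], [-0.002, 0.002, -1.0]]
ft_force: [-0.0, 0.6, -0.5]
gripper_width: 0.0468
```

View pics/wrist8.png

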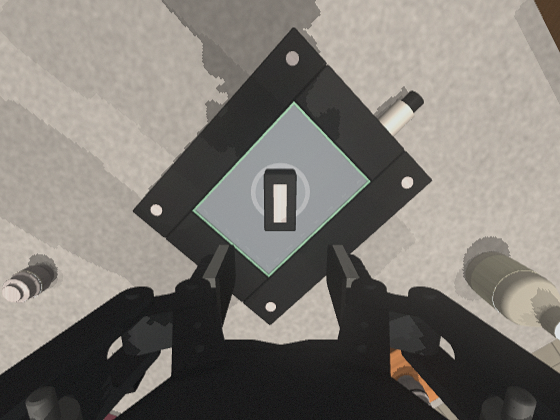

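View pics/side8.png

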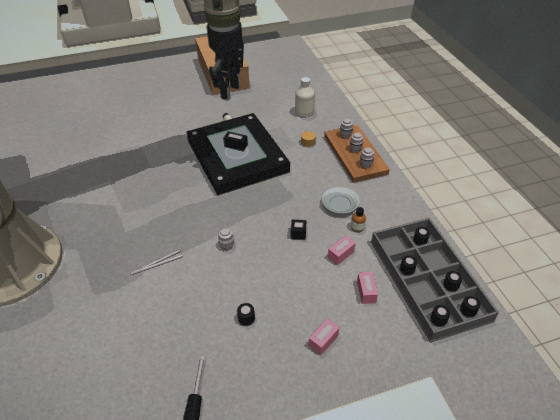

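Run:
```python
from h import *
w=np.load("w8.npz");m=dict(mtx=w["mtx"],position=w["p"],orientation=w["o"])
C=np.array([onplane(m,p,.036) for p in [(294,102),(370,181),(269,276),(194,211)]]);b=onplane(m,(280,203),.0675)
print(C.mean(0),b,np.linalg.norm((C.mean(0)-b)[:2]))
print(robot.read_state()["time"]);robot.close_job()
```

```text
[0.56018103 0.19440517 0.036     ] [0.55919464 0.19432074 0.0675    ] 0.0009899932321061286
15.8
the job is handed in; nothing more can be done
```

The black oblong mount is standing on the middle of the glass pane, polished face up, and I handed the job in at 15.8 s of the 38 s allowed.

- **Placing:** I gripped it across its 30 mm width and carried it to the stage. I lowered it in steps of 1 mm or less until the wrist force showed light contact, about 2.5–3 N, then let go and retracted straight up.
- **Position:** the last wrist picture put the mount about 1 mm from the pane's centre, against the 18 mm allowed. It stood upright and the gripper was clear above it.
- **Other mounts:** the square and round mounts looked unmoved in the final side picture. I judged that by eye and did not measure it.
- **Disagreement between cameras:** the side camera put the pane's centre about 6 mm farther out in y than the wrist camera, 0.201 against 0.194 m. Even on that reading the mount is well within tolerance.

The hand-in gives no verdict.

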